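# Unlock the recipe-filming stand and hold its mast fully extended

## Task

Get the little camera stand ready to film the recipe: twist its red lock knob clockwise to its stop and let go so that it springs back by itself, which frees the mast. Then squeeze the black head of the mast so that its orange release button is pressed in, pull the mast straight up past the first stop to the second stop at the very top, and finish while still holding it there by the head (it would sink back if let go). Leave the mug, the food tub and the garlic where they are.

Things in the scene. Friction and masses are not known exactly. Their poses are not given: they have to be found in the camera images.
- stand: the camera stand's foot, a dark steel plate 105 x 255 mm, 16 mm high, fixed to the worktop; origin at the centre of its underside, z up, y along its length. The mast (aluminium outer tube, black collar whose top is at z = 142 mm, 45 mm across) stands at y = -75 mm, the knob's round grey housing (54 mm across, top at z = 49 mm) at y = +75 mm. The stand's -x side is turned more or less to the robot
- mast_grip (a point): centre of the black head on top of the mast, where to squeeze it: the head is 34 mm (stand x) by 32 mm (stand y) by 44 mm high; a brass stud stands 11 mm above its top. The orange button is on its -x face. The point is 176 mm above the worktop when the mast is down, with 12 mm free below the head, and rises with the mast; its axes are parallel to the stand's
- mast: the moving mast: steel inner tube 25 mm across with the black head and the button on it; origin on its axis 34 mm below point mast_grip, z up
- mast_slide (a joint): height of the mast above fully down, m: 0 down (catch, about 3 mm of play), 0.055 first stop (catches unless the button is in), 0.110 second stop, the solid end. Weight and a spring pull it down, about 4 N at the bottom and 6 N at the top. It cannot rise while the lock bolt is in, nor leave its catch while the button is out; let go above the first stop, it sinks back to about 0.067 and rests there
- release_button (a joint): the orange button, 22 mm wide and 28 mm high, stands 8 mm proud of the head's -x face and moves in along the stand's +x, m: 0 out, 0.006 fully in (6 N); frees the catch from 0.004 on. Squeezing the head between two fingers along the stand's x axis (42 mm wide, 36 mm with the button in) with 10 N or more presses it
- knob_grip (a point): on the knob's axis at the height to grip, 69 mm above the worktop: middle of the red bar grip, which is 46 mm long, 13 mm thick, its top at 82 mm, its lower edge at 54 mm on a black disc (42 mm across, top at 57 mm). Its x axis runs along the bar and turns with it; at rest the bar lies along the stand's x
- lock_knob: the knob: black disc with the red bar grip; origin on the knob's axis 19 mm below point knob_grip
- knob_turn (a joint): the lock knob's turn clockwise seen from above, rad: 0 at rest, 1.0 at its stop; a spring of 0.04 to 0.12 N m turns it back when released
- lock_bolt (a joint): the steel bolt that locks the mast, a rod with a red band that lies along the foot between knob and mast, m: 0 locked, about 0.015 after the knob has been at its stop; above 0.010 the mast is free. It stays where the knob has drawn it
- mug: white mug with a handle, 87 x 122 x 90 mm, on the worktop; origin at the centre of its underside; not to be moved
- food_tub: clear food tub with a blue lid, 128 x 139 x 71 mm, on the worktop; origin at the centre of its underside; not to be moved
- garlic: head of garlic, 53 x 52 x 52 mm, on the worktop; origin at the centre of its underside; not to be moved

How it is judged:
On the way, in this order (a step that is already met when the one before it is completed fails the run):
1. the lock knob is turned to its stop (value of joint knob_turn above 0.92 rad), for 0.1 s.
2. the lock knob is let go and has sprung back, the bolt is drawn (value of joint knob_turn below 0.12 rad and contact force between the fingers and lock_knob below 0.3 N and value of joint lock_bolt above 0.01 m), for 0.2 s.
3. the button is in and the mast passes the first stop, pulled by the head (value of joint release_button above 0.0035 m and value of joint mast_slide above 0.058 m and contact force between the fingers and mast above 1 N), for 0.05 s.
At the end, for the whole second after the job is handed in: The mast is at its second stop (within 5 mm of 110 mm) and still, held there by the fingers on its head (more than 2 N); the lock knob is back at rest (within 0.12 rad) and the bolt drawn (over 10 mm) (value of joint mast_slide above 0.105 m and velocity of joint mast_slide between -0.01 and 0.01 m/s and contact force between the fingers and mast above 2 N and value of joint knob_turn below 0.12 rad and value of joint lock_bolt above 0.01 m); the arm keeps its last pose, push and grip.
It fails at once if the mug is moved more than 20 mm (distance of mug from where it was at the start of the episode above 0.02 m).
It fails at once if the food tub is moved more than 20 mm (distance of food_tub from where it was at the start of the episode above 0.02 m).
It fails at once if the garlic is moved more than 20 mm (distance of garlic from where it was at the start of the episode above 0.02 m).
It also fails if it takes over 48 s, if anything falls off the work surface, if the arm or the gripper's body presses on something with over 40 N, if the wrist force passes 120 N, or if a joint passes its speed limit or range.

## Robot

A 6-joint arm with a two-finger parallel gripper is mounted at the origin on a cart in front of the work surface, level with it; the furniture and walls round the work are solid. World frame = base frame: x ahead of the robot, y to its left, z up, the work surface at z = 0. Lengths are in m, angles in rad, forces in N, time in s.
With the tool pointing down it reaches from about 0.4 to 0.925 m from the base axis. Payload 12.5 kg.
Tool frame: the origin (TCP) lies at the very end of the fingers, on their centre line; the grasp point (between the pads) lies 19 mm behind it (pinch_z is the distance from the TCP to the grasp point, in m); z points along the fingers, y is the line along which they close (so a half turn about z gives the same grasp; the last joint's range is limited). The gripper opens to 95 mm and grips with 3 to 60 N. Pads are 20 mm wide; open, the fingers measure 119 mm over their backs; the gripper's body (75 mm by 180 mm) begins 59 mm behind the grasp point.
Start: joints at [-1.425, 0.491, 1.559, -0, 1.092, -0.106], TCP at [0.156, -0.605, 0.215] pointing down, gripper open.
Joint ranges: [-3.1, 3.1], [-0.84, 2.19], [0.05, 2.79], [-1.13, 4.28], [0.06, 2.93], [-2.69, 2.69]. Speed limits (rad/s): [2.22, 2.22, 2.79, 3.14, 3.14, 3.14].

## Interface

Orientations are given as a rotation vector (axis times angle).
In Python, from cell import * gives the robot as it stands.
- The arm moves only by the tool servo_tool, never from a script. Its argument "targets" is a list of rows, each a list of 3 entries, a list of its own where there are three numbers: the opening, from 0 (shut) to 1 (fully open), then the shift along the tool's x, y, z in mm, then the turn, a rotation vector about the tool's x, y, z in rad. A call has 1 to 12 rows; each row is the pose to reach, as a shift and turn from the pose commanded when the call began, along the tool's axes at that moment; what a row does not reach only later rows make up. A row lasts 1/8 s, in which the tool goes at most 62.5 mm and 10.7 degrees, less where a joint would pass 70% of its speed; a pose out of reach is approached as far as the arm can. A call with a gripper value outside its range is refused whole. The fingers move at their own pace and stop on an object; "grip_force" is the grip in N (left out, the last holds). Time passes only in rows, so rows that repeat a pose let the fingers close. It gives the time, the measured TCP pose, the force, the opening and the grip force at its end, in the units of the state.
- read_state(): the state, without advancing time (a new reading comes with each control period).
- read_camera(name): name is "scene" or "side" or "wrist"; returns a dict with "color" (480x640x3 uint8, blue, green, red), "camera_matrix" (3x3 intrinsics, pixels), "R" (3x3) and "t" (3): a world point X has camera coordinates R X + t. Camera axes: x right, y down, z forward; pixel columns grow to the right and rows downward; lengths in m; the calibration is good to about 2 mm. The wrist camera is an equidistant fisheye: a pixel r from the principal point sees the ray r / f radians off the axis. A picture is of the moment at which its call begins. There is no depth.
- close_job(): hands the job in; it is judged then, once.
Trained networks look in the newest picture that a camera, given by its name, has taken for a name from the list of things; names that differ only in an ending like _2 or _b are one class to them, and where a whole thing is asked for, a point or a joint stands for the part that bears it (a point fixed in the world has none). Each returns a list of dicts, best first, with "p" (0 to 1); they miss things now and then, are a little off and sometimes report something else, mostly with a low value. They report only what shows in the picture. A call takes as long as a camera call.
- search_frame(query, camera): "centre" ([column, row] in pixels, amid what is visible of it).
- outline_of(query, camera): "region" (480x640 bool, what is visible of it) and "centre" ([column, row] in pixels, amid what is visible of it).
The state is a dict: "clock": time; "q": joint angles; "qvel": joint speeds; "tau": joint torques, N m; "eef_pos": TCP position; "tool_rot": TCP orientation; "contact_force": force on the tool from outside, world axes, zero at the start; "torque": the same for the moment, N m; "opening": opening from 0.0 (shut) to 1.0 (fully open); "gripper_force": force on a finger pad.
Only numpy, scipy, OpenCV 4.12 (cv2) and the standard library are available. Lean on these libraries where they do the work, as an engineer would, in place of code of your own. Each camera call takes 0.05 s, during which the arm holds its last target. There are 200 camera calls.

## Working session

There is one attempt and no reset: what is moved stays moved. The work goes in short steps, Python scripts to look and compute and a tool call to move; the robot and the scene stay as the last step left them, time stands still between calls to the robot, and variables do not carry over. Pictures are saved under pics/ and viewed, at most 10 in all, crops included, and the job is handed in when it is done.

Besides the shell and the picture viewer there is one more tool, called after ">>>" by a JSON object that holds its "op" and its "data", one argument or row to a line. servo_tool: Moves the arm, as the interface text tells. Its arguments: {"type":"object","properties":{"targets":{"type":"array"},"grip_force":{"type":"number"}},"required":["targets"]}

```bash
mkdir -p pics
cat > h.py <<'E'
from cell import *
import numpy as np, cv2
from scipy.spatial.transform import Rotation as Ro
def ray(c,px):
    K=c["camera_matrix"];u=np.array([(px[0]-K[0,2])/K[0,0],(px[1]-K[1,2])/K[1,1],1.0])
    R=np.array(c["R"]);o=-R.T@np.array(c["t"]);return o,R.T@u
def atz(c,px,z):
    o,d=ray(c,px);return o+d*(z-o[2])/d[2]
def proj(c,X):
    x=np.array(c["R"])@X+c["t"];p=c["camera_matrix"]@x;return p[:2]/p[2]
E
python3 - <<'E'
from h import *
s=read_state();print(s["clock"],s["eef_pos"],s["tool_rot"],s["opening"])
for n in("scene","side"):
    c=read_camera(n);cv2.imwrite(f"pics/{n}0.png",c["color"]);print(n,-np.array(c["R"]).T@c["t"])
    for q in("knob_grip","mast_grip","mug","food_tub","garlic","stand"):
        print(q,[(np.round(r["centre"]),round(r["p"],2)) for r in search_frame(q,n)][:2])
E
```

```text
0.0 [ 0.15569613 -0.60503013  0.21406225] [-3.11561805e+00 -3.94286459e-01  2.29349871e-05] 1.0020131731450612
scene [-0.34467779  1.16885322  0.81887241]
knob_grip [(array([347., 272.]), 0.6)]
mast_grip [(array([365., 221.]), 0.52), (array([239., 276.]), 0.43)]
mug []
food_tub [(array([242., 316.]), 0.88)]
garlic [(array([238., 276.]), 0.67), (array([347., 274.]), 0.61)]
stand [(array([361., 270.]), 0.8), (array([346., 277.]), 0.64)]
side [0.10683853 1.10221353 0.91852877]
knob_grip [(array([361., 278.]), 0.92), (array([216., 298.]), 0.39)]
mast_grip [(array([364., 203.]), 0.58)]
mug [(array([430., 198.]), 0.84), (array([361., 277.]), 0.74)]
food_tub [(array([258., 367.]), 0.89)]
garlic []
stand [(array([359., 269.]), 0.66), (array([361., 279.]), 0.5)]
```

View pics/scene0.png

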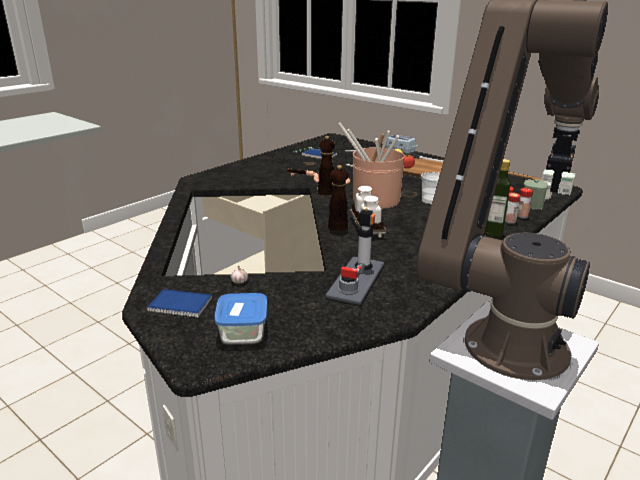

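View pics/side0.png

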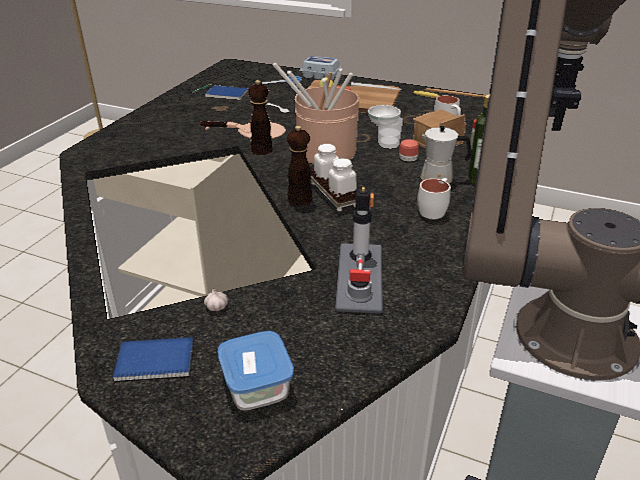

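The scene view has the stand at (357,275) with its head at (364,222). In the side view the foot spans (338–382, 245–311), the red bar is at (360,275), the head at (363,200), the mug at (434,198), and the shakers sit just behind the mast. I'll zoom in for corners.

Run:
```python
import cv2
a=cv2.imread("pics/scene0.png")[200:310,315:405];b=cv2.imread("pics/side0.png")[180:320,320:400]
a=cv2.resize(a,None,fx=4.2,fy=4.2,interpolation=cv2.INTER_CUBIC);b=cv2.resize(b,None,fx=4.2,fy=4.2,interpolation=cv2.INTER_CUBIC)
a=cv2.copyMakeBorder(a,0,b.shape[0]-a.shape[0],0,0,0)
cv2.imwrite("pics/z0.png",cv2.hconcat([a,b]))
```

```text
(no output)
```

View pics/z0.png

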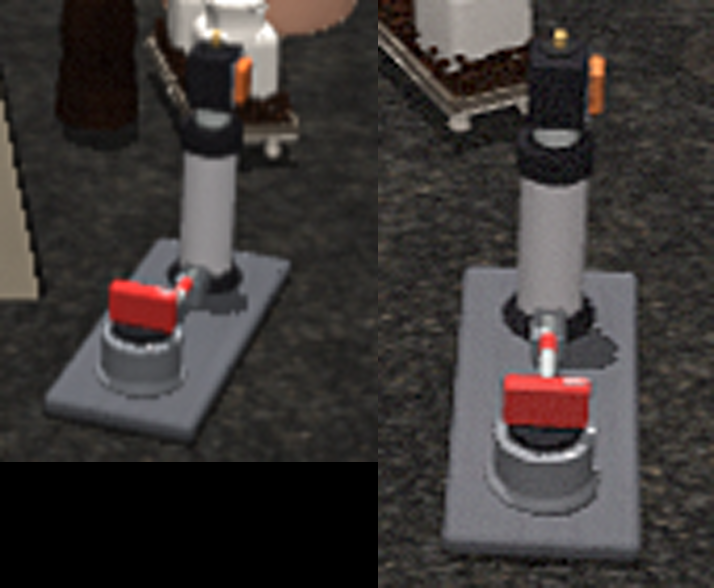

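```bash
cat >> h.py <<'E'
def w(p,loc): # stand->world
    c,s=np.cos(p[2]),np.sin(p[2]);return np.array([p[0]+c*loc[0]-s*loc[1],p[1]+s*loc[0]+c*loc[1],loc[2]])
E
python3 - <<'E'
from h import *
from scipy.optimize import least_squares
a,b=.0525,.1275
# local pts (robot side = -x = right in image)
L=[(a,-b,.016),(-a,-b,.016),(-a,b,.016),(a,b,.016),(0,-.075,.209),(0,.075,.082)]
S=[(467,268),(634,271),(637,543),(447,541),(560,31),(548,379)]
C=[(163,240),(290,262),(190,433),(48,403),(216,31),(144,286)]
sc=read_camera("scene");si=read_camera("side")
S=[(320+(x-378)/4.2,180+y/4.2) for x,y in S];C=[(315+x/4.2,200+y/4.2) for x,y in C]
f=lambda p:np.ravel([proj(si,w(p,l))-u for l,u in zip(L,S)]+[proj(sc,w(p,l))-u for l,u in zip(L,C)])
r=least_squares(f,[.6,.1,0],loss="soft_l1");p=r.x
print(p,np.degrees(p[2]));print(np.round(f(p).reshape(-1,2),1).tolist())
print("knob",w(p,(0,.075,.069)),"head",w(p,(0,-.075,.176)))
print("mug",atz(si,(434,200),.05))
s=read_state();print(Ro.from_rotvec(s["tool_rot"]).as_matrix().round(3).tolist())
cw=read_camera("wrist");print("wristcam",-np.array(cw["R"]).T@cw["t"]-s["eef_pos"])
E
```

```text
[0.48781032 0.00087387 0.34129554] 19.554794066728974
[[-0.4, -1.8], [1.0, -1.0], [1.7, 0.5], [-0.6, -1.1], [0.4, -0.0], [0.4, 0.3], [-1.8, -0.3], [0.1, 0.1], [0.3, -0.2], [-2.0, -0.4], [-0.4, 1.2], [-0.4, 1.6]]
knob [0.46270721 0.071548   0.069     ] head [ 0.51291344 -0.06980027  0.176     ]
mug [ 0.4038707 -0.3425118  0.05     ]
[[0.968, 0.249, 0.0], [0.249, -0.968, -0.0], [-0.0, 0.0, -1.0]]
wristcam [0.06469627 0.01601317 0.16903113]
```

```bash
cat >> h.py <<'E'
def rel(X,psi):
    s=read_state();T=Ro.from_rotvec(s["tool_rot"]);d=T.inv().apply(np.array(X)-s["eef_pos"])*1000
    G=Ro.from_matrix([[np.cos(psi),np.sin(psi),0],[np.sin(psi),-np.cos(psi),0],[0,0,-1]])
    print(np.round(d,1).tolist(),np.round((T.inv()*G).as_rotvec(),3).tolist())
E
python3 - <<'E'
from h import *
rel([.156,-.605,.36],.25);rel([.45,-.35,.36],.25);rel([.463,.0715,.33],.341);rel([.463,.0715,.22],.341)
si=read_camera("side")
print("mill base",atz(si,(300,203),0),"top at that",proj(si,atz(si,(300,203),0)+np.array([0,0,.2])))
print("shaker",atz(si,(345,205),0))
E
```

```text
[0.3, -0.2, -145.3] [0.0, 0.0, 0.002]
[348.6, -173.9, -145.4] [0.0, 0.0, 0.002]
[466.2, -578.9, -115.4] [0.0, 0.0, -0.089]
[466.2, -578.9, -5.4] [0.0, 0.0, -0.089]
mill base [ 0.76959603 -0.25833038  0.        ] top at that [298.32742787 139.50021565]
shaker [ 0.64667092 -0.29899565  0.        ]
```

>>> {"op": "servo_tool", "data": {
  "targets": [
    [1, [0, 0, -62], [0, 0, 0]],
    [1, [0, 0, -124], [0, 0, 0]],
    [1, [20, -10, -145], [0, 0, 0]],
    [1, [70, -35, -145], [0, 0, 0]],
    [1, [120, -60, -145], [0, 0, 0]],
    [1, [175, -87, -145], [0, 0, 0]],
    [1, [230, -115, -145], [0, 0, 0]],
    [1, [285, -142, -145], [0, 0, 0]],
    [1, [335, -170, -145], [0, 0, 0]],
    [1, [349, -220, -145], [0, 0, 0]],
    [1, [365, -280, -145], [0, 0, -0.04]],
    [1, [380, -340, -145], [0, 0, -0.089]]
  ]
}}

```text
clock: 2.4
eef_pos: [0.4388, -0.1795, 0.3596]
tool_rot: [3.096, 0.535, 0.0]
contact_force: [-0.0, 0.4, 0.2]
opening: 1.002
gripper_force: 0.0
```

```bash
python3 -c "
from h import *
rel([.463,.0715,.33],.341);rel([.463,.0715,.22],.341)"
```

```text
[107.0, -228.3, 29.6] [0.0, -0.0, 0.001]
[106.9, -228.3, 139.6] [0.0, -0.0, 0.001]
```

>>> {"op": "servo_tool", "data": {
  "targets": [
    [1, [26, -55, 5], [0, 0, 0]],
    [1, [52, -110, 10], [0, 0, 0]],
    [1, [78, -165, 20], [0, 0, 0]],
    [1, [107, -228, 30], [0, 0, 0]],
    [1, [107, -228, 80], [0, 0, 0]],
    [1, [107, -228, 130], [0, 0, 0]],
    [1, [107, -228, 140], [0, 0, 0]],
    [1, [107, -228, 140], [0, 0, 0]],
    [1, [107, -228, 140], [0, 0, 0]]
  ]
}}

```text
clock: 3.52
eef_pos: [0.4646, 0.0691, 0.2213]
tool_rot: [3.096, 0.532, 0.004]
contact_force: [0.1, -0.2, 0.7]
opening: 1.001
gripper_force: 0.0
```

```bash
cat >> h.py <<'E'
def fproj(c,X):
    x=np.array(c["R"])@X+c["t"];K=c["camera_matrix"];r=np.hypot(x[0],x[1]);t=np.arctan2(r,x[2])
    return np.array([K[0,2]+K[0,0]*t*x[0]/r,K[1,2]+K[1,1]*t*x[1]/r])
E
python3 - <<'E'
from h import *
s=read_state();print(s["clock"],s["eef_pos"],s["q"])
c=read_camera("wrist");im=c["color"];p=[.48781,.00087,.3413]
cv2.imwrite("pics/w0raw.png",im)
im=im.copy()
for l in [(.0525,-.1275,.016),(-.0525,-.1275,.016),(-.0525,.1275,.016),(.0525,.1275,.016),(0,-.075,.209),(0.023,.075,.082),(-.023,.075,.082)]:
    u=fproj(c,w(p,l));print(l,u.round(1));cv2.circle(im,tuple(int(v) for v in u),2,(0,255,0),-1)
cv2.imwrite("pics/w0.png",im);print(c["camera_matrix"])
E
```

```text
3.525 [0.46456337 0.06907172 0.22127949] [ 6.86163029e-03  2.61588740e-01  1.91798287e+00 -7.88120432e-05
  9.59245335e-01  1.23745566e+00]
(0.0525, -0.1275, 0.016) [504.7 178.6]
(-0.0525, -0.1275, 0.016) [496.6 271.1]
(-0.0525, 0.1275, 0.016) [269.7 273.3]
(0.0525, 0.1275, 0.016) [266.6 173.7]
(0, -0.075, 0.209) [563.7 283.4]
(0.023, 0.075, 0.082) [318.  211.3]
(-0.023, 0.075, 0.082) [318.3 264.1]
[[371.64829954   0.         322.03951168]
 [  0.         371.64829954 247.38057671]
 [  0.           0.           1.        ]]
```

View pics/w0.png

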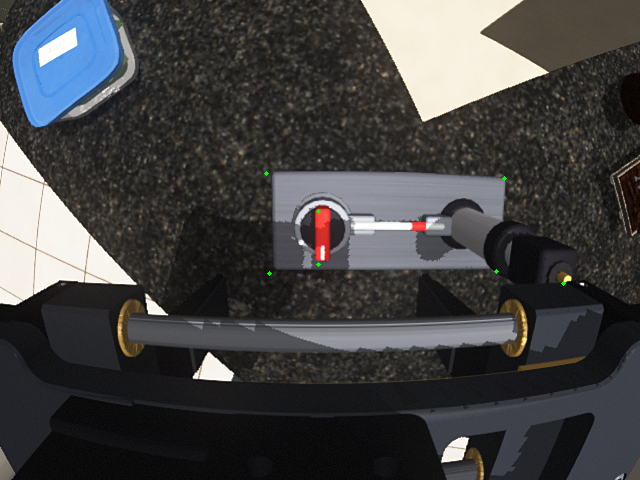

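The wrist view shows foot corners near (273,171), (275,269), (506,268) and (505,181), and the red bar spans (323,206)–(322,261). My projected points are about 5 px off, so I'll refit with all three cameras.

Run:
```python
from h import *
from scipy.optimize import least_squares
raw=cv2.imread("pics/w0raw.png")
crop=cv2.resize(raw[155:300,255:585],None,fx=2.4,fy=2.4,interpolation=cv2.INTER_CUBIC);cv2.imwrite("pics/w0z.png",crop)
hsv=cv2.cvtColor(raw,cv2.COLOR_BGR2HSV);m=((hsv[...,0]<8)|(hsv[...,0]>172))&(hsv[...,1]>150)&(hsv[...,2]>90)
n,l,st,ce=cv2.connectedComponentsWithStats(m.astype(np.uint8));
for i in range(1,n):
    if st[i,4]>40:
        yy,xx=np.where(l==i);print(st[i],ce[i],cv2.minAreaRect(np.c_[xx,yy].astype(np.float32)))
```

```text
[315 206  16  55 748] [322.11497326 231.06684492] ((322.5, 233.0), (54.0, 15.0), 90.0)
[412 222  14   9 122] [418.71311475 226.01639344] ((418.5, 226.0), (8.0, 13.0), 90.0)
```

View pics/w0z.png

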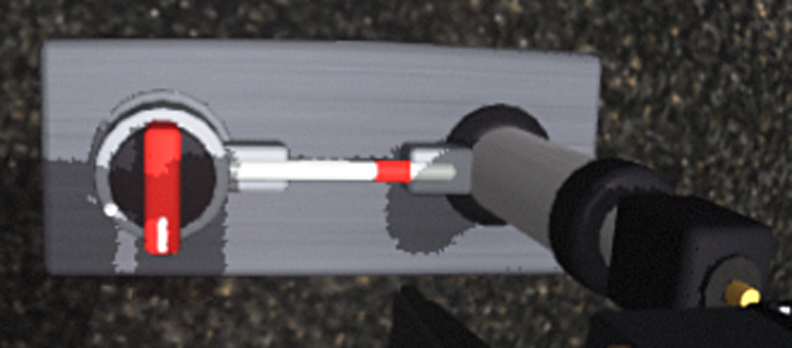

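Run:
```python
from h import *
from scipy.optimize import least_squares
a,b=.0525,.1275
L=[(a,-b,.016),(-a,-b,.016),(-a,b,.016),(a,b,.016),(0,-.075,.209),(0,.075,.082)]
S=[(467,268),(634,271),(637,543),(447,541),(560,31),(548,379)]
C=[(163,240),(290,262),(190,433),(48,403),(216,31),(144,286)]
S=[(320+(x-378)/4.2,180+y/4.2) for x,y in S];C=[(315+x/4.2,200+y/4.2) for x,y in C]
LW=[(a,b,.016),(-a,b,.016),(a,-b,.016),(0,-.075,.209),(.023,.075,.082),(-.023,.075,.082)]
W=[(255+x/2.4,155+y/2.4) for x,y in [(44,41),(48,272),(600,58),(748,290),(162,123),(162,253)]]
sc=read_camera("scene");si=read_camera("side");wc=read_camera("wrist")
fw=lambda p:np.ravel([fproj(wc,w(p,l))-u for l,u in zip(LW,W)])
f=lambda p:np.r_[fw(p),.5*np.ravel([proj(si,w(p,l))-u for l,u in zip(L,S)]+[proj(sc,w(p,l))-u for l,u in zip(L,C)])]
for g in (fw,f):
    p=least_squares(g,[.488,.001,.34],loss="soft_l1").x
    print(p.round(4),"knob",w(p,(0,.075,.069)).round(4),"head",w(p,(0,-.075,.176)).round(4));print(np.round(g(p).reshape(-1,2),1).tolist())
s=read_state();print(s["eef_pos"])
rel([*w(p,(0,.075))[:2],.0] if 0 else [*w(p,(0,.075,0))[:2],.12],p[2]);rel([*w(p,(0,.075,0))[:2],.06],p[2])
```

```text
[ 0.4923 -0.0012  0.3429] knob [0.4671 0.0694 0.069 ] head [ 0.5175 -0.0718  0.176 ]
[[-3.3, -2.3], [-2.0, 1.7], [2.9, -4.1], [3.1, 1.4], [-0.1, 0.5], [0.1, -0.5]]
[ 0.4915 -0.0014  0.3368] knob [0.4667 0.0694 0.069 ] head [ 0.5163 -0.0721  0.176 ]
[[-3.1, -2.2], [-2.4, 1.7], [3.0, -2.7], [2.6, 3.3], [-0.0, 0.9], [-0.2, -0.1], [-0.6, -1.3], [0.1, -0.9], [0.1, -0.2], [-1.0, -1.1], [-0.3, -0.4], [-0.5, -0.3], [-1.1, -0.5], [-0.2, -0.2], [-0.2, -0.5], [-1.3, -0.6], [-0.4, 0.4], [-0.5, 0.4]]
[0.46400051 0.06917192 0.2205088 ]
[2.5, 0.6, 100.5] [0.001, -0.001, 0.004]
[2.4, 0.6, 160.5] [0.001, -0.001, 0.004]
```

>>> {"op": "servo_tool", "data": {
  "targets": [
    [1, [2.5, 0.6, 50], [0, 0, 0]],
    [1, [2.5, 0.6, 100], [0, 0, 0]],
    [1, [2.5, 0.6, 140], [0, 0, 0]],
    [1, [2.5, 0.6, 160], [0, 0, 0]],
    [1, [2.5, 0.6, 160], [0, 0, 0]],
    [0, [2.5, 0.6, 160], [0, 0, 0]],
    [0, [2.5, 0.6, 160], [0, 0, 0]],
    [0, [2.5, 0.6, 160], [0, 0, 0]],
    [0, [2.5, 0.6, 160], [0, 0, 0]],
    [0, [2.5, 0.6, 160], [0, 0, 0]],
    [0, [2.5, 0.6, 160], [0, 0, 0]]
  ],
  "grip_force": 30
}}

```text
clock: 5.1
eef_pos: [0.4662, 0.0696, 0.0596]
tool_rot: [3.096, 0.533, -0.0]
contact_force: [-0.7, -0.2, -0.7]
opening: 0.425
gripper_force: 0.0
```

>>> {"op": "servo_tool", "data": {
  "targets": [
    [0, [0, 0, 0], [0, 0, 0]],
    [0, [0, 0, 0], [0, 0, 0]],
    [0, [0, 0, 0], [0, 0, 0]],
    [0, [0, 0, 0], [0, 0, 0]],
    [0, [0, 0, 0], [0, 0, 0]],
    [0, [0, 0, 0], [0, 0, 0]]
  ]
}}

```text
clock: 5.85
eef_pos: [0.4663, 0.0694, 0.0596]
tool_rot: [3.096, 0.533, 0.0]
contact_force: [1.2, -5.3, -0.7]
opening: 0.135
gripper_force: 30.0
```

>>> {"op": "servo_tool", "data": {
  "targets": [
    [0, [0, 0, 0], [0, 0, 0.15]],
    [0, [0, 0, 0], [0, 0, 0.3]],
    [0, [0, 0, 0], [0, 0, 0.45]],
    [0, [0, 0, 0], [0, 0, 0.6]],
    [0, [0, 0, 0], [0, 0, 0.75]],
    [0, [0, 0, 0], [0, 0, 0.88]],
    [0, [0, 0, 0], [0, 0, 0.98]],
    [0, [0, 0, 0], [0, 0, 1.04]],
    [0, [0, 0, 0], [0, 0, 1.06]],
    [0, [0, 0, 0], [0, 0, 1.06]],
    [0, [0, 0, 0], [0, 0, 1.06]]
  ]
}}

```text
clock: 7.22
eef_pos: [0.4663, 0.0694, 0.0596]
tool_rot: [2.941, -1.102, 0.0]
contact_force: [0.6, -5.5, -1.0]
opening: 0.14
gripper_force: 30.9
```

Run:
```python
from h import *
s=read_state();print(s["torque"],s["contact_force"],s["q"][5])
M=Ro.from_rotvec(s["tool_rot"]).as_matrix();print("turned",.3368-np.arctan2(M[1,0],M[0,0]))
```

```text
[-0.9071002  -0.09771864  0.77857043] [ 0.63171357 -5.5277014  -1.01822775] 2.2964550208500016
turned 1.0537493763077452
```

The moment is 0.78 N m, so the knob is at its stop. Now release and rise.

>>> {"op": "servo_tool", "data": {
  "targets": [
    [1, [0, 0, 0], [0, 0, 1.0]],
    [1, [0, 0, 0], [0, 0, 0]],
    [1, [0, 0, 0], [0, 0, 0]],
    [1, [0, 0, 0], [0, 0, 0]],
    [1, [0, 0, 0], [0, 0, 0]],
    [1, [0, 0, 0], [0, 0, 0]],
    [1, [0, 0, -20], [0, 0, 0]],
    [1, [0, 0, -70], [0, 0, 0]],
    [1, [0, 0, -130], [0, 0, 0]],
    [1, [0, 0, -190], [0, 0, 0]],
    [1, [0, 0, -190], [0, 0, 0]]
  ]
}}

```text
clock: 8.6
eef_pos: [0.4675, 0.0697, 0.2536]
tool_rot: [-2.938, 1.105, -0.011]
contact_force: [0.0, -0.6, -1.1]
opening: 1.0
gripper_force: 0.0
```

Run:
```python
from h import *
s=read_state();print(s["clock"],s["eef_pos"],s["q"][5],s["opening"])
M=Ro.from_rotvec(s["tool_rot"]).as_matrix();print("psi",np.arctan2(M[1,0],M[0,0]))
a=read_camera("wrist")["color"];b=read_camera("side")["color"]
cv2.imwrite("pics/w1.png",cv2.hconcat([cv2.resize(a,(460,345)),cv2.resize(b[175:325,315:405],(207,345),interpolation=cv2.INTER_CUBIC)]))
p=[.4915,-.0014,.3368];h=w(p,(0,-.075,0))
rel([*h[:2],.30],p[2]+np.pi/2);rel([*h[:2],.158],p[2]+np.pi/2)
```

```text
8.6 [0.46747371 0.06973168 0.25356101] 2.298579843963177 0.9998956413897706
psi -0.7196739834906526
[131.4, 73.5, -50.3] [0.0, -0.001, -2.627]
[131.3, 73.5, 91.7] [0.0, -0.001, -2.627]
```

View pics/w1.png

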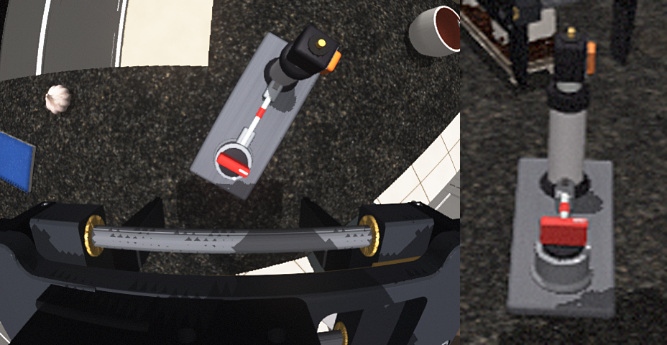

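The knob is back along the stand's x, per wrist (233,163) and the side view, and the bolt band has shifted toward it. Next, move over the head.

>>> {"op": "servo_tool", "data": {
  "targets": [
    [1, [0, 0, -40], [0, 0, -0.17]],
    [1, [10, 5, -70], [0, 0, -0.34]],
    [1, [25, 14, -75], [0, 0, -0.51]],
    [1, [40, 22, -75], [0, 0, -0.68]],
    [1, [55, 30, -75], [0, 0, -0.85]],
    [1, [70, 39, -75], [0, 0, -1.02]],
    [1, [85, 47, -75], [0, 0, -1.19]],
    [1, [100, 56, -75], [0, 0, -1.36]],
    [1, [115, 64, -75], [0, 0, -1.53]],
    [1, [131, 73.5, -75], [0, 0, -1.7]],
    [1, [131, 73.5, -75], [0, 0, -1.87]],
    [1, [131, 73.5, -75], [0, 0, -2.04]]
  ]
}}

```text
clock: 10.2
eef_pos: [0.516, -0.0722, 0.3224]
tool_rot: [-2.474, -1.931, 0.004]
contact_force: [0.5, -0.1, -0.1]
opening: 0.997
gripper_force: 0.0
```

>>> {"op": "servo_tool", "data": {
  "targets": [
    [1, [0, 0, 0], [0, 0, -0.17]],
    [1, [0, 0, 0], [0, 0, -0.34]],
    [1, [0, 0, 0], [0, 0, -0.5]],
    [1, [0, 0, 0], [0, 0, -0.587]],
    [1, [0, 0, 0], [0, 0, -0.587]],
    [1, [0, 0, 0], [0, 0, -0.587]]
  ]
}}

```text
clock: 10.95
eef_pos: [0.5162, -0.072, 0.3237]
tool_rot: [-1.819, -2.559, 0.001]
contact_force: [-0.6, 0.1, 0.1]
opening: 1.0
gripper_force: 0.0
```

Run:
```python
from h import *
s=read_state();print(s["clock"],s["eef_pos"],s["q"][5])
c=read_camera("wrist");im=c["color"].copy();p=[.4915,-.0014,.3368];h=w(p,(0,-.075,0))
hs=cv2.cvtColor(im,cv2.COLOR_BGR2HSV)
m=((hs[...,0]>8)&(hs[...,0]<17)&(hs[...,1]>180)&(hs[...,2]>120)).astype(np.uint8)
n,l,st,ce=cv2.connectedComponentsWithStats(m);print([(st[i].tolist(),ce[i].round(1)) for i in range(1,n) if st[i,4]>40])
for q in [(0,-.075,.209),(-.017,-.059,.198),(-.017,-.091,.198),(.017,-.059,.198),(.017,-.091,.198),(-.025,-.064,.190),(-.025,-.086,.190)]:
    u=fproj(c,w(p,q));cv2.circle(im,tuple(int(round(v)) for v in u),1,(0,255,0),-1)
cv2.imwrite("pics/w2.png",im)
rel([*h[:2],.22],p[2]+np.pi/2);rel([*h[:2],.157],p[2]+np.pi/2)
```

```text
10.95 [ 0.51624383 -0.07196725  0.32365159] -0.600127155721858
[([293, 225, 7, 26, 69], array([294.9, 236.3]))]
[-0.3, 0.0, 103.9] [-0.001, -0.001, -0.002]
[-0.3, 0.1, 166.9] [-0.001, -0.001, -0.002]
```

View pics/w2.png

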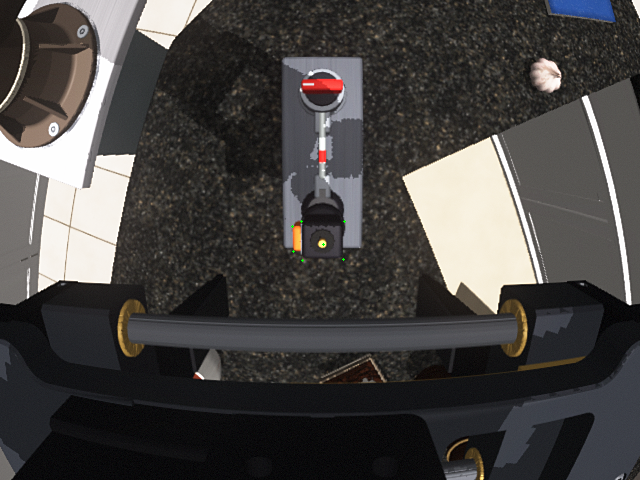

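The head is aligned: stud at (322,243), button on the left at (297,237), matching the projected points. Descend and squeeze.

>>> {"op": "servo_tool", "data": {
  "targets": [
    [1, [0, 0, 50], [0, 0, 0]],
    [1, [0, 0, 100], [0, 0, 0]],
    [1, [0, 0, 145], [0, 0, 0]],
    [1, [0, 0, 166], [0, 0, 0]],
    [1, [0, 0, 166], [0, 0, 0]],
    [0, [0, 0, 166], [0, 0, 0]],
    [0, [0, 0, 166], [0, 0, 0]],
    [0, [0, 0, 166], [0, 0, 0]],
    [0, [0, 0, 166], [0, 0, 0]],
    [0, [0, 0, 166], [0, 0, 0]],
    [0, [0, 0, 166], [0, 0, 0]],
    [0, [0, 0, 166], [0, 0, 0]]
  ],
  "grip_force": 25
}}

```text
clock: 12.5
eef_pos: [0.5151, -0.0723, 0.1586]
tool_rot: [-1.816, -2.561, 0.003]
contact_force: [-9.0, -4.5, 4.8]
opening: 0.375
gripper_force: 25.0
```

>>> {"op": "servo_tool", "data": {
  "targets": [
    [0, [0, 0, 0], [0, 0, 0]],
    [0, [0, 0, 0], [0, 0, 0]],
    [0, [0, 0, 0], [0, 0, 0]]
  ]
}}

```text
clock: 12.88
eef_pos: [0.5152, -0.0724, 0.1586]
tool_rot: [-1.816, -2.561, 0.003]
contact_force: [-8.2, -4.6, 5.0]
opening: 0.376
gripper_force: 25.0
```

>>> {"op": "servo_tool", "data": {
  "targets": [
    [0, [0, -1.5, 0], [0, 0, 0]],
    [0, [0, -1.5, -5], [0, 0, 0]],
    [0, [0, -1.5, -12], [0, 0, 0]],
    [0, [0, -1.5, -22], [0, 0, 0]],
    [0, [0, -1.5, -32], [0, 0, 0]],
    [0, [0, -1.5, -42], [0, 0, 0]],
    [0, [0, -1.5, -52], [0, 0, 0]],
    [0, [0, -1.5, -62], [0, 0, 0]],
    [0, [0, -1.5, -72], [0, 0, 0]],
    [0, [0, -1.5, -82], [0, 0, 0]],
    [0, [0, -1.5, -90], [0, 0, 0]],
    [0, [0, -1.5, -90], [0, 0, 0]]
  ]
}}

```text
clock: 14.38
eef_pos: [0.515, -0.0724, 0.2491]
tool_rot: [1.817, 2.562, 0.0]
contact_force: [3.7, 2.3, -5.2]
opening: 0.375
gripper_force: 25.0
```

>>> {"op": "servo_tool", "data": {
  "targets": [
    [0, [0, 0, -7], [0, 0, 0]],
    [0, [0, 0, -13], [0, 0, 0]],
    [0, [0, 0, -17], [0, 0, 0]],
    [0, [0, 0, -19], [0, 0, 0]],
    [0, [0, 0, -20.5], [0, 0, 0]],
    [0, [0, 0, -20.5], [0, 0, 0]],
    [0, [0, 0, -20.5], [0, 0, 0]]
  ]
}}

```text
clock: 15.25
eef_pos: [0.515, -0.0725, 0.2687]
tool_rot: [-1.817, -2.562, 0.0]
contact_force: [4.8, 2.8, -9.5]
opening: 0.38
gripper_force: 25.0
```

Run:
```python
from h import *
s=read_state();print(s["clock"],s["eef_pos"],s["contact_force"])
a=read_camera("side")["color"][110:320,300:420];b=read_camera("scene")["color"][150:310,300:420]
cv2.imwrite("pics/f.png",cv2.hconcat([cv2.resize(a,(342,600)),cv2.resize(b,(450,600))]))
```

```text
15.25 [ 0.51496983 -0.07247086  0.26874749] [ 4.76569383  2.84854185 -9.5014199 ]
```

View pics/f.png

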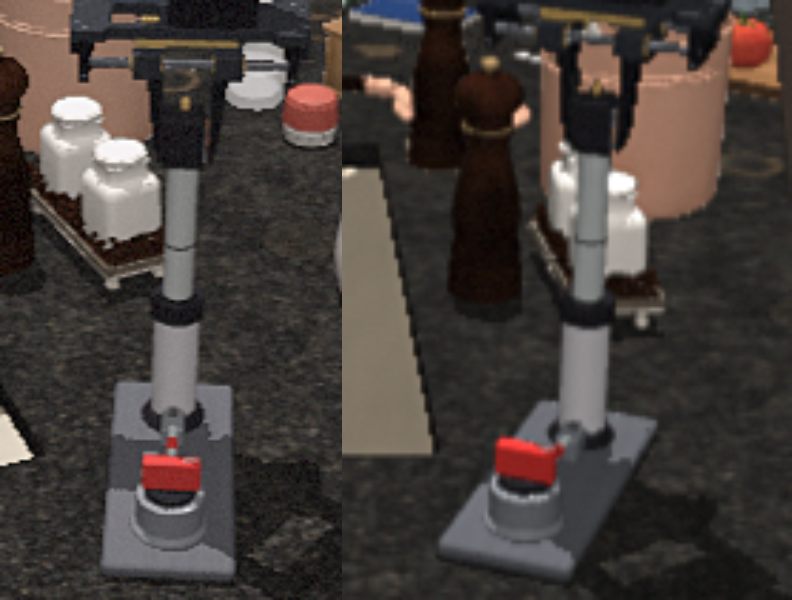

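The mast is extended about 110 mm, the head is held and the knob is back. A small extra pull will confirm the end stop.

>>> {"op": "servo_tool", "data": {
  "targets": [
    [0, [0, 0, -0.7], [0, 0, 0]],
    [0, [0, 0, -0.7], [0, 0, 0]],
    [0, [0, 0, -0.7], [0, 0, 0]],
    [0, [0, 0, -0.7], [0, 0, 0]]
  ]
}}

```text
clock: 15.85
eef_pos: [0.5149, -0.0725, 0.2688]
tool_rot: [-1.817, -2.562, 0.0]
contact_force: [5.9, 2.6, -14.1]
opening: 0.372
gripper_force: 25.0
```

The force rose to 14 N with no further movement, so the mast is at the solid stop. Handing in.

```bash
python3 -c "
from cell import *
print(close_job())"
```

```text
the job is handed in; nothing more can be done
None
```

I handed the job in at about 16 s, with no verdict returned: the knob was turned to its stop and sprang back, and the arm is holding the mast by its squeezed head at the solid second stop, about 110 mm up. The mug, food tub and garlic were never approached.

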